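# Read the compressor's oil dipstick

## Task

Check the oil in the bench compressor: take the dipstick from the drip tray by its handle, slide it into the compressor's angled dipstick tube without forcing it until the collar stops on the tube's mouth, leave it seated for a moment, then draw it right out. Finish holding it still in the gripper, level and with the marked face up, with its tip over the drip tray and at least a hand's breadth (10 cm) above the counter so that the mark can be read; do not put it down. Leave everything else on the counter and in the tray where it is.

Things in the scene. Friction and masses are not known exactly. Their poses are not given: they have to be found in the camera images.
- dipstick: The oil dipstick: straight gauge rod 228 mm long, about 140 g, at first flat in the drip tray, marked face up, axis 17 mm above the tray floor. Origin: centre of the collar's stop face. Own +x runs along the blade to the tip, +z is the normal of the marked face. The steel collar disc, 34 mm across, spans x -8 to 0 mm; blade ahead of it, black handle behind.
- stick_grip (a point): Middle of the dipstick's black ribbed handle, on the rod's axis 48 mm behind the collar's stop face; axes as the dipstick. Handle 18 mm wide (y) x 24 mm tall (z), 80 mm long (dipstick x -88 to -8 mm); behind it an end block 26 x 34 mm (y, z), 10 mm long, on which, with the collar, the stick lies.
- stick_tip (a point): Tip of the dipstick's flat steel blade, 130 mm ahead of the collar's stop face; axes as the dipstick. Blade 8 mm wide (y) x 4 mm thick (z); the last 8 mm narrow to 5 x 3 mm. Level marks on the +z face near the tip.
- compressor: Bench air compressor, bolted down. Origin: on the counter under the grey crankcase. Own frame, mm: base x -95 to 135, y -270 to 100; crankcase x -55 to 95, y -60 to 60, top z 152; finned cylinder, head, filter x 8 to 92, y -42 to 102, top z 267; motor x -33 to 93, y -246 to -60, top z 192. The steel dipstick tube leans out 45 degrees to -x and up, in the plane y = 0.
- tube_mouth (a point): Centre of the flared rim of the dipstick tube, at (-140, 0, 190) mm in the compressor's frame. Own +z points out of the tube along its axis, 45 degrees up and away from the compressor. Bore 14 mm across, 150 mm deep, widening to 28 mm over the last 14 mm; rim 33 mm outside, where the collar stops. The tube stands about 110 mm out of the crankcase.
- drip_tray: Shallow aluminium baking pan 300 x 200 mm (own x, y), rim 25 mm high, walls and floor 2 mm, fixed on the counter. Origin: centre of its underside. The dipstick starts in it, lying roughly along the tray's x.
- spanner: Small steel open-ended spanner, 120 mm long, lying in the drip tray; a bystander.
- filler_plug: Brass filler plug, 26 mm across and 20 mm tall, standing in the drip tray; a bystander. Origin: centre of its underside.
- oil_bottle: Closed grey plastic bottle, 64 mm across, 170 mm tall; a bystander. Origin: centre of its underside.
- syrup_bottle: Closed amber glass syrup bottle, 60 mm across, 150 mm tall; a bystander. Origin: centre of its underside.
- tape_roll: Roll of packing tape lying flat, 104 mm across, 48 mm tall; a bystander. Origin: centre of its underside.
- white_jar: White stoneware jar with a lid, 72 mm across, 90 mm tall; a bystander. Origin: centre of its underside.
- carton: Closed carton 160 x 120 x 90 mm; a bystander. Origin: centre of its underside.
- marker: Black marker pen, 16 mm thick, 130 mm long, lying on the counter; a bystander.

How it is judged:
By the outcome, as a careful person would: the job done as asked, in the order asked, and still so for the second after the job is handed in, while the arm keeps its last pose, push and grip.
It also fails if it takes over 64 s, if anything falls off the work surface, if the arm or the gripper's body presses on something with over 40 N, if the wrist force passes 120 N, or if a joint passes its speed limit or range.

## Robot

A 7-joint arm with a two-finger parallel gripper is mounted at the origin on the work surface. World frame = base frame: x ahead of the robot, y to its left, z up, the work surface at z = 0. Lengths are in m, angles in rad, forces in N, time in s.
With the tool pointing down it reaches from about 0.425 to 0.925 m from the base axis. Payload 6.8 kg.
Tool frame: the origin (TCP) lies on the mounting face of the last link; the fingertips stand 173 mm ahead of it and the grasp point (between the pads) lies 155 mm ahead of it; z points along the fingers, y is the line along which they close (so a half turn about z gives the same grasp; the last joint's range is limited). The gripper opens to 85 mm and grips with 20 to 120 N. Pads are 22 mm wide; open, the fingers measure 114 mm over their backs; the gripper's body (76 mm by 85 mm) begins 54 mm behind the grasp point. The pads swing forward as they close: fully open they stand 13 mm farther back than shut.
Start: joints at [-1.278, 0.477, 0.022, 1.555, -0.011, 1.109, -0.083], TCP at [0.263, 0.622, 0.405] pointing down, gripper open.
Joint ranges: [-2.96, 2.96], [-0.34, 2.1], [-1.41, 1.46], [0.24, 2.44], [-1.37, 4.51], [0.17, 1.92], [-2.96, 2.96]. Speed limits (rad/s): [2.39, 2.39, 3.14, 3.14, 3.14, 3.14, 3.14].

## Interface

Orientations are given as a unit quaternion [x, y, z, w].
In Python, from bench import robot, grab_frame, camera_params, sign_off, spotter gives the robot as it stands.
- The arm moves only by the tool drive_tool, never from a script. Its argument "commands" is a list of rows, each a list of 7 numbers: the shift along the tool's x, y, z in cm, then the turn, a rotation vector about the tool's x, y, z in rad, then the closure, from 0 (fully open) to 1 (shut). In form: [[dx, dy, dz, ax, ay, az, hand], ...]. A call has exactly 10 rows; each row shifts and turns the commanded pose from where the row before left it, along the tool's axes as they then stand; what a row does not reach is not made up. A row lasts 1/10 s, in which the tool goes at most 50 mm and 8.59 degrees, less where a joint would pass 70% of its speed; a pose out of reach is approached as far as the arm can. A call is refused whole if a number of a shift passes 5 or a number of a turn 0.15, either way. A call with a gripper value outside its range is refused whole. The fingers move at their own pace and stop on an object; the grip force is fixed at half the most. Time passes only in rows, so rows that do not move let the fingers close, or fill a call up. It gives the time, the measured TCP pose, the force, the opening and the grip force at its end, in the units of the state.
- robot.get_obs(): the state, without advancing time (a new reading comes with each control period).
- grab_frame(name): name is "scene" or "side" or "wrist"; returns the picture (384x512x3 uint8, blue, green, red); there is no depth.
- camera_params(name): a dict with "intrinsics" (3x3 intrinsics, pixels), "view" (4x4, takes a point from world to camera coordinates); the wrist camera has in their place "tool_from_camera" (4x4, takes a point from camera to tool coordinates, whose origin is the TCP and whose axes are the flange's). Camera axes: x right, y up, looking along -z (the intrinsics and any distortion apply to the point x, -y, -z); pixel columns grow to the right and rows downward; lengths in m; the calibration is good to about 2 mm. A picture is of the moment at which its call begins: read the wrist's pose just before it. camera_params takes no time and is no camera call.
- sign_off(): hands the job in; it is judged then, once.
Trained networks look in the newest picture that a camera, given by its name, has taken for a name from the list of things; names that differ only in an ending like _2 or _b are one class to them, and where a whole thing is asked for, a point or a joint stands for the part that bears it (a point fixed in the world has none). Each returns a list of dicts, best first, with "score" (0 to 1); they miss things now and then, are a little off and sometimes report something else, mostly with a low value. They report only what shows in the picture. A call takes as long as a camera call.
- spotter.look_for(thing, camera): "uv" ([column, row] in pixels, amid what is visible of it).
- spotter.cut_out(thing, camera): "pixels" (384x512 bool, what is visible of it) and "uv" ([column, row] in pixels, amid what is visible of it).
- spotter.spot_point(thing, camera): "uv" ([column, row] in pixels: a listed point, or the origin of a listed thing).
The state is a dict: "time_s": time; "joints": joint angles; "joint_velocities": joint speeds; "effort": joint torques, N m; "ee_pos": TCP position; "tool_rot": TCP orientation; "contact_force": force on the tool from outside, world axes, zero at the start; "torque": the same for the moment, N m; "grip_width": finger opening in m; "finger_force": force on a finger pad.
Only numpy, scipy, OpenCV 4.12 (cv2) and the standard library are available. Lean on these libraries where they do the work, as an engineer would, in place of code of your own. Each camera call takes 0.05 s, during which the arm holds its last target. There are 200 camera calls.

## Working session

There is one attempt and no reset: what is moved stays moved. The work goes in short steps, Python scripts to look and compute and a tool call to move; the robot and the scene stay as the last step left them, time stands still between calls to the robot, and variables do not carry over. Pictures are saved under pics/ and viewed, at most 10 in all, crops included, and the job is handed in when it is done.

Besides the shell and the picture viewer there is one more tool, called as a command line: name --pt "numbers of a row" for each row, then --argument value for the rest. drive_tool: Moves the arm, as the interface text tells. Its arguments: {"type":"object","properties":{"commands":{"type":"array"}},"required":["commands"]}

```bash
ls; mkdir -p pics; cat > h.py <<'E'
import numpy as np, cv2
from bench import robot, grab_frame, camera_params, sign_off, spotter
from scipy.spatial.transform import Rotation as R
def cam(name):
    p=camera_params(name); K=np.array(p["intrinsics"])
    if "view" in p: V=np.array(p["view"])
    else:
        o=robot.get_obs(); T=np.eye(4); T[:3,:3]=R.from_quat(o["tool_rot"]).as_matrix(); T[:3,3]=o["ee_pos"]
        V=np.linalg.inv(T@np.array(p["tool_from_camera"]))
    return K,V
def ray(c,uv):
    K,V=c; d=np.linalg.inv(K)@[uv[0],uv[1],1]; d=np.array([d[0],-d[1],-d[2]])
    Rm=V[:3,:3].T; return -Rm@V[:3,3], Rm@d/np.linalg.norm(d)
def onz(c,uv,z):
    o,d=ray(c,uv); return o+d*(z-o[2])/d[2]
def tri(rs):
    A=np.zeros((3,3));b=np.zeros(3)
    for o,d in rs:
        P=np.eye(3)-np.outer(d,d);A+=P;b+=P@o
    x=np.linalg.solve(A,b); return x,[round(float(np.linalg.norm((np.eye(3)-np.outer(d,d))@(x-o)))*1000,1) for o,d in rs]
def proj(c,X):
    K,V=c; q=V[:3,:3]@X+V[:3,3]; q=K@[q[0],-q[1],-q[2]]; return q[:2]/q[2]
E
python3 - <<'E'
from h import *
np.set_printoptions(precision=4,suppress=True)
ims=[];C={}
for n in("scene","side","wrist"):
    C[n]=cam(n); im=grab_frame(n); cv2.imwrite(f"pics/a_{n}.png",im)
    ims.append(im)
    o,d=ray(C[n],(256,192)); print(n,o,d,C[n][0][0,0],camera_params(n).keys())
    for t in("stick_grip","stick_tip","dipstick","tube_mouth","compressor","drip_tray"):
        for r in spotter.spot_point(t,n)[:2]: print(n,t,np.round(r["uv"],1),round(r["score"],2))
cv2.imwrite("pics/a.png",cv2.resize(np.vstack([np.hstack(ims[:2])]),(800,300)))
print(robot.get_obs())
print(camera_params("wrist"))
E
```

```text
pics
scene [1.4222 0.4212 1.161 ] [-0.6045 -0.3454 -0.7178] 495.2556129026997 dict_keys(['intrinsics', 'view'])
scene stick_grip [221.8 186.4] 0.55
scene stick_tip [272.6 199.9] 0.71
scene stick_tip [367.6 254.2] 0.38
scene dipstick [235.4 194.2] 0.58
scene tube_mouth [327.3 211.6] 0.86
scene compressor [363.7 252.4] 0.62
scene compressor [146.8 179.8] 0.21
scene drip_tray [241.6 196.8] 0.79
scene drip_tray [168.2 147.1] 0.66
side [ 0.2042 -0.8163  0.7549] [ 0.3176  0.7266 -0.6092] 385.52953852627223 dict_keys(['intrinsics', 'view'])
side stick_grip [273.3 263.8] 0.81
side stick_grip [370.2 287.3] 0.73
side stick_tip [233.9 225.9] 0.87
side dipstick [259.8 253.9] 0.57
side tube_mouth [240.1 128.1] 0.54
side tube_mouth [301.6 188.1] 0.38
side compressor [366.1 285.9] 0.74
side compressor [209.3 169. ] 0.68
side drip_tray [253.2 256.8] 0.58
wrist [0.1975 0.6492 0.3739] [ 0.2643 -0.1125 -0.9578] 264.84155573679163 dict_keys(['intrinsics', 'tool_from_camera'])
wrist compressor [128.8 360.8] 0.65
{'time_s': 1.05, 'joints': array([-1.2781,  0.477 ,  0.0224,  1.5554, -0.0115,  1.1093, -0.0831]), 'joint_velocities': array([ 0.0004, -0.0003,  0.001 , -0.0004,  0.0011,  0.0007, -0.0001]), 'effort': array([ -0.0001, -59.6322,   1.606 , -28.1547,   0.0124,   0.0015,
        -0.    ]), 'ee_pos': array([0.2634, 0.6215, 0.4047]), 'tool_rot': array([ 0.1991,  0.98  ,  0.0001, -0.    ]), 'contact_force': array([ 0.0012, -0.4296,  0.0391]), 'torque': array([-0.0256, -0.0099, -0.0493]), 'finger_force': 0.0, 'grip_width': 0.08493543067054637}
{'intrinsics': array([[264.8416,   0.    , 256.4232],
       [  0.    , 264.8416, 189.6284],
       [  0.    ,   0.    ,   1.    ]]), 'tool_from_camera': array([[ 0.0008,  0.9604,  0.2787,  0.0714],
       [ 1.    , -0.0005, -0.001 , -0.0002],
       [-0.0008,  0.2787, -0.9604,  0.0309],
       [ 0.    ,  0.    ,  0.    ,  1.    ]])}
```

View pics/a_scene.png

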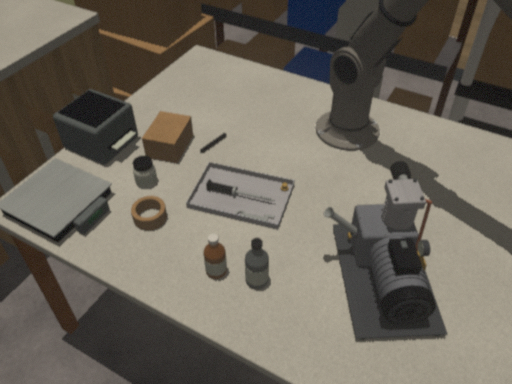

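View pics/a_side.png

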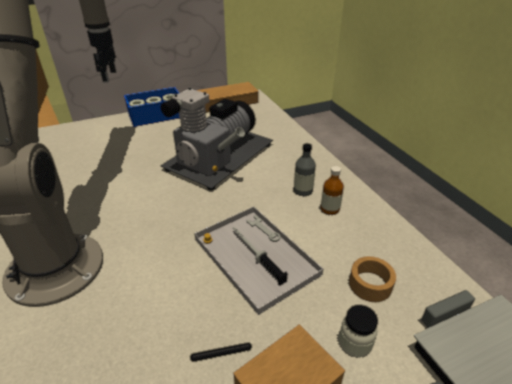

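Scene shows the dipstick in the tray: handle near (218,188), tip near (274,202). The tube mouth is near (328,211), left of the compressor. In the side view the handle is at (272,265) and the tip at (235,230), but the tube is hard to see.

```bash
python3 - <<'E'
from h import *
np.set_printoptions(precision=4,suppress=True)
S,D=cam("scene"),cam("side")
g=[onz(S,(221.8,186.4),.019),onz(D,(273.3,263.8),.019)]
t=[onz(S,(272.6,199.9),.019),onz(D,(233.9,225.9),.019)]
print("grip",g,"tip",t, np.linalg.norm(g[0]-t[0]),np.linalg.norm(g[1]-t[1]))
m=onz(S,(327.3,211.6),.19); print("mouth",m,"in side at",proj(D,m))
for r in [(363.7,252.4)]: print("comp",onz(S,r,0))
for r in [(209.3,169.)]: print("comp side",onz(D,r,0))
for uv in [(335,222),(357,332),(440,327)]: print("basecorner",onz(S,uv,.01))
for uv in [(164,167),(207,187),(271,143)]: print("basecorner side",onz(D,uv,.01))
a=cv2.imread("pics/a_scene.png")[165:345,300:460];b=cv2.imread("pics/a_side.png")[80:215,140:290]
cv2.imwrite("pics/b.png",np.hstack([cv2.resize(a,(480,540),interpolation=3),cv2.resize(b,(320,288),interpolation=3) if 0 else cv2.copyMakeBorder(cv2.resize(b,(320,288),interpolation=3),0,252,0,0,0)]))
E
```

```text
grip [array([ 0.4927, -0.2378,  0.019 ]), array([ 0.5087, -0.2283,  0.019 ])] tip [array([ 0.465 , -0.0655,  0.019 ]), array([ 0.4683, -0.0569,  0.019 ])] 0.17452833405278884 0.1760452647528534
mouth [0.5753 0.1524 0.19  ] in side at [240.1096 131.4179]
comp [0.5041 0.256  0.    ]
comp side [0.5015 0.2699 0.    ]
basecorner [0.4459 0.1401 0.01  ]
basecorner [0.7564 0.3319 0.01  ]
basecorner [0.6399 0.5102 0.01  ]
basecorner side [0.3577 0.3302 0.01  ]
basecorner side [0.4584 0.1598 0.01  ]
basecorner side [0.7674 0.3295 0.01  ]
```

View pics/b.png

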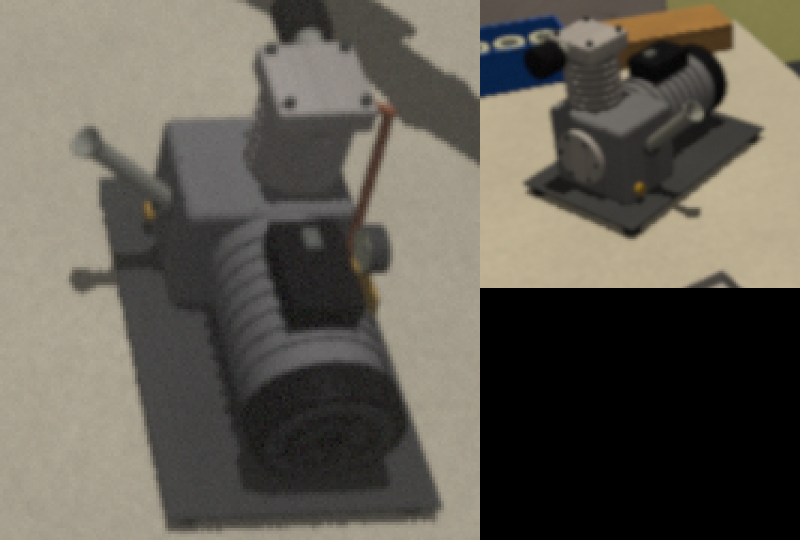

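The wide shot confirms the tube: the mouth is at scene (328,211) and side (240,131), and both cameras agree with z=0.19. I'll write a move planner and compute the transit that clears the compressor.

```bash
cat >> h.py <<'E'
from scipy.linalg import expm, logm
np.set_printoptions(precision=4,suppress=True)
def pose(p,M): T=np.eye(4);T[:3,:3]=M;T[:3,3]=p;return T
def cur():
    o=robot.get_obs(); return pose(o["ee_pos"],R.from_quat(o["tool_rot"]).as_matrix())
def plan(T0,T1,n):
    "n identical body-frame rows from T0 to T1"
    L=np.real(logm(np.linalg.inv(T0)@T1)); S=expm(L/n)
    print(n,"x",np.round(S[:3,3]*100,3),np.round(R.from_matrix(S[:3,:3]).as_rotvec(),4))
def down(yawvec):
    x=np.array([*yawvec,0])/np.linalg.norm(yawvec); z=np.array([0,0,-1.]); return np.column_stack([x,np.cross(z,x),z])
E
python3 - <<'E'
from h import *
T0=cur(); A=T0.copy(); A[2,3]=.53
M=down((-.034,.172))
for n in (18,20,22): plan(A,pose([.497,-.215,.40],M),n)
S,D=cam("scene"),cam("side")
print(tri([ray(S,(327.3,211.6)),ray(D,(240.1,128.1))]))
for t in("spanner","filler_plug"):
  for n,C in(("scene",S),("side",D)):
    for r in spotter.cut_out(t,n)[:1]:
      v,u=np.nonzero(r["pixels"]); k=np.argsort(u); print(t,n,round(r["score"],2),onz(C,r["uv"],.006),onz(C,(u[k[0]],v[k[0]]),.006),onz(C,(u[k[-1]],v[k[-1]]),.006))
E
```

```text
18 x [-4.549 -2.126  0.722] [ 0.     -0.      0.0542]
20 x [-4.099 -1.903  0.65 ] [ 0.     -0.      0.0487]
22 x [-3.73  -1.721  0.591] [ 0.     -0.      0.0443]
(array([0.579 , 0.1555, 0.1975]), [2.5, 2.5])
spanner scene 0.43 [ 0.5488 -0.0923  0.006 ] [ 0.5506 -0.1457  0.006 ] [ 0.5169 -0.0431  0.006 ]
spanner side 0.83 [ 0.5422 -0.0743  0.006 ] [ 0.517  -0.0352  0.006 ] [ 0.5677 -0.1301  0.006 ]
filler_plug side 0.49 [ 0.3801 -0.0709  0.006 ] [ 0.3784 -0.0515  0.006 ] [ 0.3938 -0.0752  0.006 ]
```

drive_tool --pt "0 0 -3 0 0 0 0" --pt "0 0 -4 0 0 0 0" --pt "0 0 -4 0 0 0 0" --pt "0 0 -2 0 0 0 0.3" --pt "0 0 0 0 0 0 0.5" --pt "0 0 0 0 0 0 0.5" --pt "0 0 0 0 0 0 0.5" --pt "0 0 0 0 0 0 0.5" --pt "0 0 0 0 0 0 0.5" --pt "0 0 0 0 0 0 0.5"

```text
time_s: 2.25
ee_pos: [0.2633, 0.6215, 0.534]
tool_rot: [0.199, 0.98, -0.001, -0.0]
contact_force: [-0.8, -0.5, 0.6]
grip_width: 0.0429
finger_force: 0.0
```

drive_tool --pt "-2 -1 0 0 0 0.025 0.5" --pt "-4.1 -1.9 0.4 0 0 0.049 0.5" --pt "-4.1 -1.9 0.4 0 0 0.049 0.5" --pt "-4.1 -1.9 0.4 0 0 0.049 0.5" --pt "-4.1 -1.9 0.4 0 0 0.049 0.5" --pt "-4.1 -1.9 0.4 0 0 0.049 0.5" --pt "-4.1 -1.9 0.4 0 0 0.049 0.5" --pt "-4.1 -1.9 0.4 0 0 0.049 0.5" --pt "-4.1 -1.9 0.4 0 0 0.049 0.5" --pt "-4.1 -1.9 0.4 0 0 0.049 0.5"

```text
time_s: 3.25
ee_pos: [0.4773, 0.2503, 0.4987]
tool_rot: [0.422, 0.907, 0.0, 0.0]
contact_force: [1.1, 0.6, 0.1]
grip_width: 0.0428
finger_force: 0.0
```

```bash
python3 - <<'E'
from h import *
T0=cur();print(T0, robot.get_obs()["joints"])
plan(T0,pose([.497,-.215,.40],down((-.034,.172))),10)
plan(T0,pose([.497,-.215,.40],down((-.034,.172))),15)
E
```

```text
[[-0.6442  0.7648  0.0005  0.4773]
 [ 0.7648  0.6442  0.0002  0.2503]
 [-0.0002  0.0006 -1.      0.4987]
 [ 0.      0.      0.      1.    ]] [-0.844   0.1697  0.2835  1.7768 -0.0506  1.2016  0.1539]
10 x [-4.277 -1.965  0.987] [0.0001 0.     0.0505]
15 x [-2.862 -1.286  0.658] [0.     0.     0.0337]
```

drive_tool --pt "-4.3 -2 0.6 0 0 0.05 0.5" --pt "-4.3 -2 0.6 0 0 0.05 0.5" --pt "-4.3 -2 0.8 0 0 0.05 0.5" --pt "-4.3 -2 1 0 0 0.05 0.5" --pt "-4.3 -2 1 0 0 0.05 0.5" --pt "-4.3 -2 1 0 0 0.05 0.5" --pt "-4.3 -2 1.2 0 0 0.05 0.5" --pt "-4.3 -2 1.2 0 0 0.05 0.5" --pt "-4.3 -2 1.2 0 0 0.05 0.5" --pt "-4.3 -2 1.2 0 0 0.05 0.5"

```text
time_s: 4.25
ee_pos: [0.4959, -0.2181, 0.4006]
tool_rot: [0.633, 0.774, 0.0, 0.0]
contact_force: [0.3, 0.5, -0.6]
grip_width: 0.0424
finger_force: 0.0
```

```bash
python3 - <<'E'
from h import *
T0=cur();print(T0, robot.get_obs()["joints"],robot.get_obs()["joint_velocities"])
C=cam("wrist"); im=grab_frame("wrist"); 
P={}
for t in("stick_grip","stick_tip","dipstick"):
    for r in spotter.spot_point(t,"wrist")[:2]:
        X=onz(C,r["uv"],.019); P.setdefault(t,X); print(t,np.round(r["uv"],1),round(r["score"],2),X)
for r in spotter.cut_out("dipstick","wrist")[:1]:
    v,u=np.nonzero(r["pixels"]); pts=np.array([onz(C,p,.019)[:2] for p in zip(u,v)]); m=pts.mean(0)
    w,V=np.linalg.eigh(np.cov(pts.T)); s=(pts-m)@V[:,1]; print("axis",V[:,1],"mean",m,"len",s.min(),s.max(),r["score"])
cv2.imwrite("pics/c.png",im)
E
```

```text
[[-0.1993  0.9799  0.0011  0.4959]
 [ 0.9799  0.1993 -0.0002 -0.2181]
 [-0.0004  0.001  -1.      0.4006]
 [ 0.      0.      0.      1.    ]] [-0.2111  0.2958  0.6262  1.9122 -0.2053  0.996   0.7073] [ 0.7882  0.3623  0.2279 -0.0562 -0.327  -0.1871  0.6743]
stick_grip [257.5  33.7] 0.16 [ 0.465  -0.0606  0.019 ]
stick_tip [256.6  32.8] 0.94 [ 0.4638 -0.0599  0.019 ]
dipstick [254.6 141.5] 0.79 [ 0.4866 -0.1844  0.019 ]
axis [-0.2008  0.9796] mean [ 0.4908 -0.1924] len -0.09738296569762006 0.1360769008257388 0.79
```

View pics/c.png

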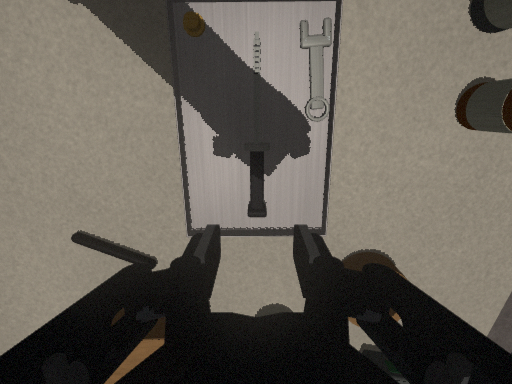

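Wrist view: the stick lies on column 257 (tip at row 33, collar near 147, end block near 212), so yaw and lateral position are aligned. The spanner at (317,65) and plug at (193,22) are clear of the fingers. I'll descend onto the handle.

drive_tool --pt "-0.4 0 1 0 0 0 0.5" --pt "-0.4 0 3 0 0 0 0.5" --pt "-0.4 0 3 0 0 0 0.5" --pt "-0.4 0 3 0 0 0 0.5" --pt "0 0 3 0 0 0 0.5" --pt "0 0 3 0 0 0 0.5" --pt "0 0 1.5 0 0 0 0.5" --pt "0 0 0.5 0 0 0 0.5" --pt "0 0 0 0 0 0 0.5" --pt "0 0 0 0 0 0 0.5"

```text
time_s: 5.5
ee_pos: [0.5009, -0.2313, 0.2218]
tool_rot: [0.631, 0.776, 0.0, 0.001]
contact_force: [0.7, 0.8, 0.2]
grip_width: 0.043
finger_force: 0.0
```

```bash
python3 - <<'E'
from h import *
T0=cur();print(T0, robot.get_obs()["joints"])
C=cam("wrist"); im=grab_frame("wrist"); 
for t in("stick_grip","stick_tip","dipstick"):
    for r in spotter.spot_point(t,"wrist")[:2]:
        X=onz(C,r["uv"],.019); print(t,np.round(r["uv"],1),round(r["score"],2),X, "tool",np.linalg.inv(T0)@[*X,1])
cv2.imwrite("pics/d.png",im)
E
```

```text
[[-0.2029  0.9792  0.0019  0.5009]
 [ 0.9792  0.2029 -0.0005 -0.2313]
 [-0.0009  0.0018 -1.      0.2218]
 [ 0.      0.      0.      1.    ]] [-0.0468  0.5697  0.4768  2.0157 -0.4218  0.65    0.9104]
stick_grip [253.6 221.8] 0.81 [ 0.4993 -0.2341  0.019 ] tool [-0.0022 -0.0025  0.2028  1.    ]
stick_tip [377.8   8.6] 0.57 [ 0.5419 -0.0927  0.019 ] tool [0.1276 0.0679 0.2028 1.    ]
```

View pics/d.png

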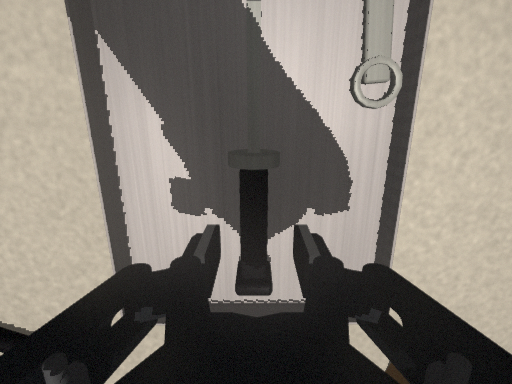

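The handle at (254,222) lies between the finger pads, about 2 mm off centre. Correct that, go down and close.

drive_tool --pt "-0.2 -0.2 1.2 0 0 0 0.5" --pt "0 0 1.2 0 0 0 0.5" --pt "0 0 1 0 0 0 0.5" --pt "0 0 0.6 0 0 0 0.5" --pt "0 0 0 0 0 0 0.5" --pt "0 0 0 0 0 0 0.8" --pt "0 0 0 0 0 0 1" --pt "0 0 0 0 0 0 1" --pt "0 0 0 0 0 0 1" --pt "0 0 0 0 0 0 1"

```text
time_s: 6.7
ee_pos: [0.499, -0.2337, 0.1811]
tool_rot: [0.631, 0.775, 0.0, 0.0]
contact_force: [0.3, -0.7, 2.4]
grip_width: 0.0168
finger_force: 59.6
```

drive_tool --pt "0 0 0 0 0 0 1" --pt "0 0 0 0 0 0 1" --pt "0 0 -0.5 0 0 0 1" --pt "0 0 -1 0 0 0 1" --pt "0 0 -2 0 0 0 1" --pt "0 0 -3 0 0 0 1" --pt "0 0 -3 0 0 0 1" --pt "0 0 -3 0 0 0 1" --pt "0 0 -2.5 0 0 0 1" --pt "0 0 -1 0 0 0 1"

```text
time_s: 7.7
ee_pos: [0.4989, -0.234, 0.3434]
tool_rot: [0.632, 0.775, 0.001, 0.002]
contact_force: [0.6, -0.2, -0.7]
grip_width: 0.0171
finger_force: 59.3
```

```bash
python3 - <<'E'
from h import *
T0=cur();o=robot.get_obs();print(T0, o["joints"],o["contact_force"],o["torque"])
S,D,W=cam("scene"),cam("side"),cam("wrist")
rs={}
for n,C in(("scene",S),("side",D),("wrist",W)):
    im=grab_frame(n)
    if n=="wrist": cv2.imwrite("pics/e.png",im)
    for t in("stick_tip","dipstick","stick_grip","tube_mouth","compressor"):
        for r in spotter.spot_point(t,n)[:1]:
            print(n,t,np.round(r["uv"],1),round(r["score"],2)); rs.setdefault(t,[]).append(ray(C,r["uv"]))
for t in rs:
    if len(rs[t])>1:
        x,e=tri(rs[t]); print(t,x,e,"tool",(np.linalg.inv(T0)@[*x,1])[:3])
E
```

```text
[[-0.2023  0.9793  0.0035  0.4989]
 [ 0.9793  0.2023 -0.0007 -0.234 ]
 [-0.0014  0.0033 -1.      0.3434]
 [ 0.      0.      0.      1.    ]] [-0.1496  0.3891  0.6022  1.9474 -0.2825  0.8847  0.8016] [ 0.5931 -0.1701 -0.7033] [-0.0312 -0.0092 -0.0035]
scene stick_tip [274.3 159.8] 0.76
scene dipstick [231.  155.7] 0.85
scene stick_grip [218.7 149.7] 0.71
scene tube_mouth [329.  211.2] 0.63
scene compressor [369.  250.6] 0.65
side stick_tip [230.6 182. ] 0.75
side dipstick [259.5 208.7] 0.65
side stick_grip [270.6 218.9] 0.67
side tube_mouth [237.7 130.7] 0.55
side compressor [209.  166.1] 0.78
wrist dipstick [256.1 161.9] 0.71
wrist stick_grip [255.9 246.4] 0.84
stick_tip [ 0.4594 -0.0682  0.1828] [1.9, 1.9] tool [ 0.1705 -0.0057  0.1603]
dipstick [ 0.4907 -0.1903  0.1743] [5.9, 4.2, 1.8] tool [0.0446 0.0002 0.1691]
stick_grip [ 0.4967 -0.2349  0.1801] [1.4, 2.5, 2.1] tool [-0.0002 -0.0029  0.1632]
tube_mouth [0.5705 0.1565 0.1905] [1.6, 1.6] tool [0.3681 0.1486 0.1528]
compressor [0.5009 0.2688 0.013 ] [0.1, 0.1] tool [0.4924 0.1025 0.33  ]
```

View pics/e.png

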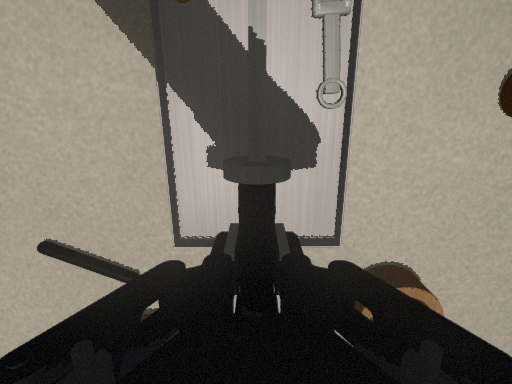

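The stick is held (17 mm width, 60 N), square in the gripper: collar centred at column 257, row 168. Next is a stand-off pose in the insertion orientation, backed off so the wrist camera sees the mouth.

```bash
cat >> h.py <<'E'
O_T=np.array([.0475,0,.162])
def ins(mouth,psi,phi,s,back=0,pitch=45):
    "TCP pose with collar face s m out along the tube axis, backed off along -tool z"
    c,sn=np.cos(psi),np.sin(psi); h=np.array([sn,-c,0]); q=np.radians(pitch)
    a=h*np.cos(q)+[0,0,np.sin(q)]; z0=h*np.sin(q)-[0,0,np.cos(q)]
    z=np.cos(phi)*z0+np.sin(phi)*np.array([c,sn,0]); x=-a; M=np.column_stack([x,np.cross(z,x),z])
    return pose(mouth+s*a-M@O_T-back*z,M)
E
python3 - <<'E'
from h import *
T0=cur(); m=np.array([.575,.155,.19])
S,D=cam("scene"),cam("side")
for t in("oil_bottle","syrup_bottle"):
  print(t,[onz(C,r["uv"],0) for n,C in(("scene",S),("side",D)) for r in spotter.spot_point(t,n)[:1]])
T1=ins(m,np.radians(31.5),np.radians(20),.20,.10); print(T1)
L=np.real(logm(np.linalg.inv(T0)@T1))
for k in np.linspace(0,1,6):
    T=T0@expm(L*k); print(k,T[:3,3],"tip",(T@[.178,0,.162,1])[:3],"end",(T@[-.05,0,.162,1])[:3])
plan(T0,T1,20)
E
```

```text
oil_bottle [array([0.7347, 0.036 , 0.    ]), array([0.7443, 0.038 , 0.    ])]
syrup_bottle [array([ 0.7699, -0.0816,  0.    ]), array([ 0.7663, -0.0829,  0.    ])]
[[-0.3695  0.6749  0.6388  0.4991]
 [ 0.6029  0.6972 -0.3878  0.1074]
 [-0.7071  0.2418 -0.6645  0.5391]
 [ 0.      0.      0.      1.    ]]
0.0 [ 0.4988 -0.2336  0.3407] tip [ 0.4627 -0.0593  0.1787] end [ 0.5089 -0.2825  0.1787]
0.2 [ 0.5218 -0.1772  0.3952] tip [ 0.4916 -0.0271  0.2095] end [ 0.5561 -0.2432  0.2428]
0.4 [ 0.533  -0.1129  0.4443] tip [0.5136 0.0111 0.239 ] end [ 0.5915 -0.1923  0.3064]
0.6000000000000001 [ 0.5325 -0.0427  0.486 ] tip [0.5284 0.0544 0.2658] end [ 0.6142 -0.1312  0.3667]
0.8 [0.5208 0.0315 0.5181] tip [0.536  0.1017 0.2884] end [ 0.624  -0.0616  0.421 ]
1.0 [0.4991 0.1074 0.5391] tip [0.5368 0.1519 0.3056] end [0.621  0.0144 0.4668]
20 x [ 1.16   0.939 -1.398] [-0.0232 -0.0357 -0.0231]
```

drive_tool --pt "1.16 0.94 -1.4 -0.023 -0.036 -0.023 1" --pt "1.16 0.94 -1.4 -0.023 -0.036 -0.023 1" --pt "1.16 0.94 -1.4 -0.023 -0.036 -0.023 1" --pt "1.16 0.94 -1.4 -0.023 -0.036 -0.023 1" --pt "1.16 0.94 -1.4 -0.023 -0.036 -0.023 1" --pt "1.16 0.94 -1.4 -0.023 -0.036 -0.023 1" --pt "1.16 0.94 -1.4 -0.023 -0.036 -0.023 1" --pt "1.16 0.94 -1.4 -0.023 -0.036 -0.023 1" --pt "1.16 0.94 -1.4 -0.023 -0.036 -0.023 1" --pt "1.16 0.94 -1.4 -0.023 -0.036 -0.023 1"

```text
time_s: 9.8
ee_pos: [0.5342, -0.0777, 0.4667]
tool_rot: [0.524, 0.825, -0.024, 0.211]
contact_force: [-0.2, -0.5, -1.8]
grip_width: 0.0167
finger_force: 59.3
```

drive_tool --pt "1.16 0.94 -1.4 -0.023 -0.036 -0.023 1" --pt "1.16 0.94 -1.4 -0.023 -0.036 -0.023 1" --pt "1.16 0.94 -1.4 -0.023 -0.036 -0.023 1" --pt "1.16 0.94 -1.4 -0.023 -0.036 -0.023 1" --pt "1.16 0.94 -1.4 -0.023 -0.036 -0.023 1" --pt "1.16 0.94 -1.4 -0.023 -0.036 -0.023 1" --pt "1.16 0.94 -1.4 -0.023 -0.036 -0.023 1" --pt "1.16 0.94 -1.4 -0.023 -0.036 -0.023 1" --pt "1.16 0.94 -1.4 -0.023 -0.036 -0.023 1" --pt "1.16 0.94 -1.4 -0.023 -0.036 -0.023 1"

```text
time_s: 10.8
ee_pos: [0.4993, 0.1085, 0.5388]
tool_rot: [0.387, 0.825, -0.047, 0.409]
contact_force: [-0.0, -0.1, -1.4]
grip_width: 0.0169
finger_force: 59.3
```

```bash
python3 - <<'E'
from h import *
T0=cur();o=robot.get_obs();print(T0, o["joints"],o["joint_velocities"])
W=cam("wrist"); im=grab_frame("wrist"); cv2.imwrite("pics/f.png",im)
for t in("stick_tip","dipstick","tube_mouth","compressor"):
    for r in spotter.spot_point(t,"wrist")[:2]:
        z={"tube_mouth":.19,"compressor":0}.get(t,.3)
        print(t,np.round(r["uv"],1),round(r["score"],2),onz(W,r["uv"],z))
print(proj(W,np.array([.575,.155,.19])))
E
```

```text
[[-0.3667  0.677   0.6381  0.4993]
 [ 0.6005  0.6961 -0.3935  0.1085]
 [-0.7106  0.2388 -0.6618  0.5388]
 [ 0.      0.      0.      1.    ]] [-0.9896 -0.0329  0.4434  2.0095  0.9709  0.9619 -0.3553] [-0.2368 -0.028  -0.3008  0.048   0.5192  0.2897 -0.4424]
dipstick [256.8 159.2] 0.58 [ 0.7103 -0.0143  0.3   ]
compressor [215.7  58.2] 0.6 [ 0.7639 -0.078   0.    ]
[ 257.1403 -170.3084]
```

View pics/f.png

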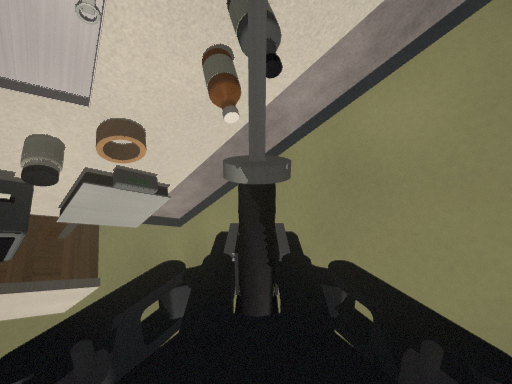

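From here only the stick and the bystanders show; the mouth is outside the frame. I'll level the tool above and beside the mouth for one good look.

```bash
python3 - <<'E'
from h import *
T0=cur()
T1=pose([.618,.181,.53],down((-.5225,.8526)))
plan(T0,T1,10)
L=np.real(logm(np.linalg.inv(T0)@T1))
for k in np.linspace(0,1,5):
    T=T0@expm(L*k); print(k,T[:3,3],"tip",(T@[.178,0,.162,1])[:3])
E
```

```text
10 x [-0.015  1.362  0.336] [0.0325 0.0781 0.0134]
0.0 [0.4998 0.1071 0.5384] tip [0.5374 0.1503 0.3046]
0.25 [0.5287 0.1269 0.5404] tip [0.5284 0.1983 0.3106]
0.5 [0.5584 0.1455 0.5398] tip [0.5226 0.2453 0.3237]
0.75 [0.5883 0.1635 0.5364] tip [0.5212 0.2904 0.3433]
1.0 [0.618 0.181 0.53 ] tip [0.525  0.3328 0.368 ]
```

drive_tool --pt "0 1.4 0.3 0.033 0.078 0.013 1" --pt "0 1.4 0.3 0.033 0.078 0.013 1" --pt "0 1.4 0.3 0.033 0.078 0.013 1" --pt "0 1.4 0.3 0.033 0.078 0.013 1" --pt "0 1.4 0.3 0.033 0.078 0.013 1" --pt "0 1.4 0.3 0.033 0.078 0.013 1" --pt "0 1.4 0.3 0.033 0.078 0.013 1" --pt "0 1.4 0.3 0.033 0.078 0.013 1" --pt "0 1.4 0.3 0.033 0.078 0.013 1" --pt "0 1.4 0.3 0.033 0.078 0.013 1"

```text
time_s: 12.05
ee_pos: [0.6197, 0.1852, 0.5329]
tool_rot: [0.488, 0.873, -0.002, -0.002]
contact_force: [0.1, -0.4, -1.9]
grip_width: 0.0165
finger_force: 59.3
```

drive_tool --pt "0 0 0 0 0 0 1" --pt "0 0 0 0 0 0 1" --pt "0 0 0 0 0 0 1" --pt "0 0 0 0 0 0 1" --pt "0 0 0 0 0 0 1" --pt "0 0 0 0 0 0 1" --pt "0 0 0 0 0 0 1" --pt "0 0 0 0 0 0 1" --pt "0 0 0 0 0 0 1" --pt "0 0 0 0 0 0 1"

```text
time_s: 13.05
ee_pos: [0.6186, 0.1865, 0.5329]
tool_rot: [0.487, 0.873, -0.003, -0.0]
contact_force: [0.1, -0.2, -2.1]
grip_width: 0.0169
finger_force: 59.3
```

```bash
python3 - <<'E'
from h import *
T0=cur();o=robot.get_obs();print(T0, o["joints"],o["joint_velocities"])
W=cam("wrist"); im=grab_frame("wrist"); cv2.imwrite("pics/g.png",im); np.save("g.npy",np.array([*W],dtype=object),allow_pickle=True)
for t in("stick_tip","dipstick","tube_mouth","compressor"):
    for r in spotter.spot_point(t,"wrist")[:2]:
        z={"tube_mouth":.19,"compressor":0}.get(t,.37)
        print(t,np.round(r["uv"],1),round(r["score"],2),onz(W,r["uv"],z))
print(proj(W,np.array([.575,.155,.19])))
E
```

```text
[[-0.5252  0.851  -0.0029  0.6186]
 [ 0.851   0.5251 -0.0048  0.1865]
 [-0.0025 -0.005  -1.      0.5329]
 [ 0.      0.      0.      1.    ]] [-0.7249  0.365   0.4661  1.4836 -0.1618  1.3362  0.3058] [ 0.0003  0.0015  0.002  -0.001  -0.0003  0.0017  0.0004]
dipstick [257.6 158.7] 0.96 [0.5925 0.2276 0.37  ]
compressor [223.7  71.3] 0.73 [0.4942 0.2737 0.    ]
compressor [118.  256.5] 0.55 [ 0.4829 -0.1619  0.    ]
[213.7309 176.6818]
```

View pics/g.png

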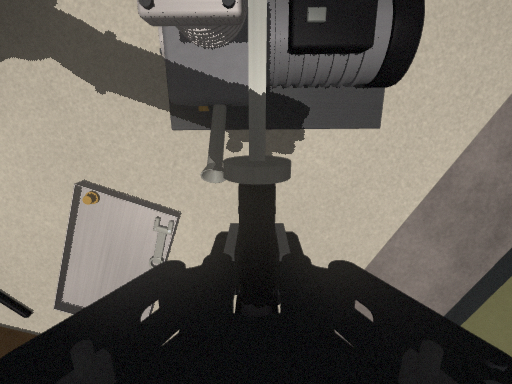

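The mouth is now in view at about (213,175), with the tube running up to (218,105). The base's front edge runs along row ~130 from col 171 to 382, nearly level, so the yaw is nearly matched. I'll measure both precisely.

```bash
python3 - <<'E'
from h import *
K,V=np.load("g.npy",allow_pickle=True); W=(K.astype(float),V.astype(float))
g=cv2.cvtColor(cv2.imread("pics/g.png"),cv2.COLOR_BGR2GRAY).astype(float)
gs=cv2.GaussianBlur(g,(5,5),1)
pts=[]
for c in list(range(176,200,2))+list(range(316,376,3)):
    col=gs[118:142,c]; d=np.diff(col); k=np.argmax(d)
    w=np.clip(d[max(k-2,0):k+3],0,None); pts.append((c,118.5+(w*np.arange(max(k-2,0),max(k-2,0)+len(w))).sum()/w.sum()))
pts=np.array(pts); print(pts[::3].round(1).tolist())
X=np.array([onz(W,p,.01)[:2] for p in pts]); 
for _ in range(3):
    f=np.polyfit(X[:,0],X[:,1],1); r=X[:,1]-np.polyval(f,X[:,0]); X=X[abs(r)<max(2*np.median(abs(r)),.001)]
print("psi",np.degrees(np.arctan(f[0])),"line at",f,len(X))
n=np.array([-np.sin(np.arctan(f[0])),np.cos(np.arctan(f[0]))])
for m in([.575,.155],): print("dist mouth->edge(expect 45mm)",(n@(X.mean(0)-m))*1000)
print(g[164:186,198:230].astype(int))
E
```

```text
[[176.0, 130.1], [182.0, 129.9], [188.0, 129.6], [194.0, 129.7], [316.0, 128.6], [325.0, 128.7], [334.0, 128.5], [343.0, 128.5], [352.0, 128.5], [361.0, 128.3], [370.0, 128.3]]
psi 32.198963248934604 line at [ 0.6297 -0.154 ] 32
dist mouth->edge(expect 45mm) 44.87967501908498
[[176 174 173 171 171 174 170 175 172  89  81  85  86  83  85  85  82  78
   61  64  65  65  64  63  87  88  62  63  65  68  65  66]
 [174 173 168 172 170 167 166 171 149  78  82  83  84  85  88  84  83  67
   66  65  64  65  66  64  88  88  65  70  67  64  72  65]
 [173 173 171 171 170 166 167 164 104  80  83  82  80  85  89  84  65  65
   63  61  67  66  65  70 109  86  63  63  62  65  66  62]
 [173 172 172 175 171 167 163 104  82  81  84  84  86  85  84  84  70  68
   65  66  63  64  61  65  71  89  63  68  67  68  67  63]
 [170 177 178 178 174 169 123  79  78  81  80  83  82  73  86  69  70  65
   70  68  61  64  62  64  64  70  64  65  67  66  63  62]
 [171 177 178 178 176 145  82  82  80  98 109 124 127 129  98  70  68  67
   69  66  66  67  64  66  61  63  64  62  69  68  65  64]
 [174 176 178 173 150  91
[... 1403 characters left out ...]
2 125 131 128 142 168 136  87  68]
 [176 176 180 181 181 181 176 173 156 137 138 138 135 138 144 149 151 150
  150 151 142 137 138 136 129 142 174 176 173 173 158 134]
 [175 179 180 179 176 178 175 173 171 177 175 157 140 142 149 142 144 148
  147 146 133 116 145 140 174 174 178 177 173 172 170 165]
 [172 174 175 175 178 175 174 166 175 174 176 172 176 178 173 170 171 145
  166 167 171 169 169 173 178 179 177 173 170 169 170 174]
 [175 173 171 173 175 173 169 171 176 174 174 178 184 180 175 175 172 174
  172 173 175 180 176 174 180 177 172 170 168 169 172 172]
 [174 173 170 172 169 172 167 170 172 175 179 178 185 181 173 173 171 174
  172 177 180 179 177 177 175 176 169 168 168 169 171 177]]
```

```bash
python3 - <<'E'
from h import *
K,V=np.load("g.npy",allow_pickle=True); W=(K.astype(float),V.astype(float))
S,D=cam("scene"),cam("side")
print(onz(W,(212.7,176.3),.19))
m,e=tri([ray(S,(328,211.4)),ray(D,(239,130)),ray(W,(212.7,176.3)),ray(W,(212.7,176.3))]);print(m,e)
psi=np.radians(32.2)
T0=cur()
m=np.array([.574,.155,.191])
for phi in (10,20):
  T1=ins(m,psi,np.radians(phi),.19); print(phi,T1[:3,3],T1[:3,2])
  L=np.real(logm(np.linalg.inv(T0)@T1))
  for k in np.linspace(0,1,7):
    T=T0@expm(L*k); print(k,T[:3,3],"tip",(T@[.178,0,.162,1])[:3],"collar",(T@[*O_T,1])[:3])
  plan(T0,T1,20)
E
```

```text
[0.5737 0.1548 0.19  ]
[0.574  0.1553 0.1925] [1.9, 1.4, 0.3, 0.3]
10 [0.5796 0.0934 0.4717] [ 0.518  -0.4967 -0.6964]
0.0 [0.6186 0.1865 0.5329] tip [0.5247 0.3372 0.3705] collar [0.5932 0.2261 0.3708]
0.16666666666666666 [0.6091 0.1738 0.5209] tip [0.5294 0.3068 0.3368] collar [0.5986 0.1975 0.3541]
0.3333333333333333 [0.6009 0.1599 0.5093] tip [0.5375 0.2734 0.3068] collar [0.6057 0.1675 0.3407]
0.5 [0.5938 0.1447 0.4984] tip [0.5487 0.2375 0.2809] collar [0.6143 0.1365 0.331 ]
0.6666666666666666 [0.588  0.1286 0.4883] tip [0.5625 0.1996 0.2598] collar [0.6241 0.1049 0.3251]
0.8333333333333333 [0.5833 0.1114 0.4794] tip [0.5786 0.16   0.2437] collar [0.6346 0.073  0.3232]
1.0 [0.5796 0.0934 0.4717] tip [0.5964 0.1194 0.2331] collar [0.6456 0.0413 0.3254]
20 x [-0.154 -0.446  0.367] [-0.0087 -0.039  -0.0037]
20 [0.5592 0.0745 0.4666] [ 0.6435 -0.38   -0.6645]
0.0 [0.6186 0.1865 0.5329] tip [0.5247 0.3372 0.3705] collar [0.5932 0.2261 0.3708]
0.16666666666666666 [0.6043 0.1708 0.5215] tip [0.5269 0.3055 0.3377] collar [0.5972 0.1968 0.3549]
0.3333333333333333 [0.5918 0.1538 0.5098] tip [0.5336 0.2714 0.308 ] collar [0.6035 0.1665 0.3419]
0.5 [0.581  0.1356 0.4982] tip [0.5443 0.2353 0.2822] collar [0.6119 0.1355 0.3322]
0.6666666666666666 [0.572  0.1163 0.4869] tip [0.5588 0.1976 0.2608] collar [0.622  0.1041 0.3261]
0.8333333333333333 [0.5648 0.0958 0.4763] tip [0.5763 0.1588 0.2443] collar [0.6334 0.0726 0.3238]
1.0 [0.5592 0.0745 0.4666] tip [0.5964 0.1194 0.2331] collar [0.6456 0.0413 0.3254]
20 x [-0.154 -0.619  0.342] [-0.017  -0.0387 -0.0072]
```

drive_tool --pt "-0.3 -0.9 0.75 -0.017 -0.078 -0.007 1" --pt "-0.3 -0.9 0.75 -0.017 -0.078 -0.007 1" --pt "-0.3 -0.9 0.75 -0.017 -0.078 -0.007 1" --pt "-0.3 -0.9 0.75 -0.017 -0.078 -0.007 1" --pt "-0.3 -0.9 0.75 -0.017 -0.078 -0.007 1" --pt "-0.3 -0.9 0.75 -0.017 -0.078 -0.007 1" --pt "-0.3 -0.9 0.75 -0.017 -0.078 -0.007 1" --pt "-0.3 -0.9 0.75 -0.017 -0.078 -0.007 1" --pt "-0.3 -0.9 0.75 -0.017 -0.078 -0.007 1" --pt "-0.3 -0.9 0.75 -0.017 -0.078 -0.007 1"

```text
time_s: 14.3
ee_pos: [0.5772, 0.0939, 0.4692]
tool_rot: [0.417, 0.821, -0.115, 0.373]
contact_force: [0.6, -0.8, -1.6]
grip_width: 0.017
finger_force: 59.4
```

drive_tool --pt "0 0 0 0 0 0 1" --pt "0 0 0 0 0 0 1" --pt "0 0 0 0 0 0 1" --pt "0 0 0 0 0 0 1" --pt "0 0 0 0 0 0 1" --pt "0 0 0 0 0 0 1" --pt "0 0 0 0 0 0 1" --pt "0 0 0 0 0 0 1" --pt "0 0 0 0 0 0 1" --pt "0 0 0 0 0 0 1"

```text
time_s: 15.3
ee_pos: [0.5774, 0.0941, 0.4693]
tool_rot: [0.418, 0.821, -0.115, 0.372]
contact_force: [-0.1, -0.6, -0.3]
grip_width: 0.017
finger_force: 59.3
```

```bash
cat >> h.py <<'E'
MOUTH=np.array([.574,.155,.191]); PSI=np.radians(32.2)
def err(phi=10):
    "collar position and blade direction relative to the tube, in compressor-like axes (out along a, side y, up-normal), mm; residual rotation to ideal in tool axes"
    T=cur(); G=ins(MOUTH,PSI,np.radians(phi),0); d=G[:3,:3].T@((T@[*O_T,1])[:3]-MOUTH)
    r=R.from_matrix(T[:3,:3].T@G[:3,:3]).as_rotvec()
    o=robot.get_obs(); F=T[:3,:3].T@o["contact_force"]; t=T[:3,:3].T@o["torque"]
    print("collar rel mouth, tube axes x(in),y,z mm",d*1000,"rot to ideal",r,"F tool",F,"tq",t,"w",o["grip_width"])
    return T
E
python3 - <<'E'
from h import *
T=err(); print(robot.get_obs()["joints"])
plan(T,ins(MOUTH,PSI,np.radians(10),.145),4)
S,D=cam("scene"),cam("side");rs={}
for n,C in(("scene",S),("side",D)):
    grab_frame(n)
    for t in("stick_tip","dipstick","tube_mouth"):
        for r in spotter.spot_point(t,n)[:1]:
            print(n,t,np.round(r["uv"],1),round(r["score"],2),"pred",proj(C,{"stick_tip":(T@[.1775,0,.162,1])[:3],"dipstick":(T@[*O_T,1])[:3],"tube_mouth":MOUTH}[t]))
E
```

```text
collar rel mouth, tube axes x(in),y,z mm [-186.984    -2.1591    0.181 ] rot to ideal [-0.0053 -0.0003 -0.0031] F tool [-0.1362 -0.5317  0.4124] tq [0.1711 0.9102 0.0112] w 0.017039378409266892
[-1.0363  0.2485  0.7044  1.9228  0.7951  0.8274 -0.2425]
4 x [ 1.051  0.034 -0.005] [-0.0013 -0.0001 -0.0008]
scene stick_tip [311.5 201.5] 0.69 pred [314.1406 201.0753]
scene dipstick [276.7 174.9] 0.59 pred [279.4025 176.5373]
scene tube_mouth [326.4 212.1] 0.71 pred [328.4529 211.3978]
side stick_tip [253.4 123. ] 0.58 pred [249.9443 122.6393]
side dipstick [275.9 101.3] 0.55 pred [277.8533 100.6334]
side tube_mouth [240.  131.6] 0.81 pred [239.393  130.8207]
```

Relative positions agree with both cameras. Starting the insertion slowly, checking force.

drive_tool --pt "1 0.1 0 -0.005 0 -0.003 1" --pt "1.2 0.1 0 0 0 0 1" --pt "1.2 0 0 0 0 0 1" --pt "0.8 0 0 0 0 0 1" --pt "0.6 0 0 0 0 0 1" --pt "0.6 0 0 0 0 0 1" --pt "0.6 0 0 0 0 0 1" --pt "0.6 0 0 0 0 0 1" --pt "0 0 0 0 0 0 1" --pt "0 0 0 0 0 0 1"

```text
time_s: 16.7
ee_pos: [0.5542, 0.1349, 0.423]
tool_rot: [0.416, 0.822, -0.114, 0.373]
contact_force: [-0.1, 0.4, -1.6]
grip_width: 0.0166
finger_force: 59.3
```

```bash
python3 - <<'E'
from h import *
T=err(); W=cam("wrist"); grab_frame("wrist")
for t in("tube_mouth","dipstick"):
    for r in spotter.spot_point(t,"wrist")[:2]: print(t,np.round(r["uv"],1),round(r["score"],2))
print("pred mouth",proj(W,MOUTH),"collar",proj(W,(T@[*O_T,1])[:3]))
E
```

```text
collar rel mouth, tube axes x(in),y,z mm [-121.1028    0.5847    0.1784] rot to ideal [-0.0003 -0.0001 -0.    ] F tool [ 1.3786 -0.0181  0.8544] tq [ 0.1819  0.8511 -0.0036] w 0.016629968353823067
dipstick [257.1 158.3] 0.67
pred mouth [ 255.7535 -158.3454] collar [257.1053 161.9994]
```

drive_tool --pt "0.3 0 0 0 0 0 1" --pt "0.3 0 0 0 0 0 1" --pt "0.3 0 0 0 0 0 1" --pt "0.3 0 0 0 0 0 1" --pt "0.3 0 0 0 0 0 1" --pt "0.3 0 0 0 0 0 1" --pt "0.3 0 0 0 0 0 1" --pt "0.3 0 0 0 0 0 1" --pt "0 0 0 0 0 0 1" --pt "0 0 0 0 0 0 1"

```text
time_s: 17.85
ee_pos: [0.5451, 0.1493, 0.406]
tool_rot: [0.416, 0.822, -0.114, 0.373]
contact_force: [-0.2, 0.1, -1.2]
grip_width: 0.0166
finger_force: 59.3
```

```bash
python3 -c "
from h import *
err()"
```

```text
collar rel mouth, tube axes x(in),y,z mm [-96.9836   0.6142   0.1441] rot to ideal [-0.0002 -0.0002  0.0001] F tool [ 0.9766 -0.2896  0.6903] tq [ 0.1553  0.8847 -0.0261] w 0.01664086449370091
```

No contact, with the tip 33 mm inside. Continuing.

drive_tool --pt "0.5 0 0 0 0 0 1" --pt "0.6 0 0 0 0 0 1" --pt "0.6 0 0 0 0 0 1" --pt "0.6 0 0 0 0 0 1" --pt "0.6 0 0 0 0 0 1" --pt "0.6 0 0 0 0 0 1" --pt "0.6 0 0 0 0 0 1" --pt "0.4 0 0 0 0 0 1" --pt "0 0 0 0 0 0 1" --pt "0 0 0 0 0 0 1"

```text
time_s: 18.85
ee_pos: [0.5282, 0.1762, 0.3742]
tool_rot: [0.416, 0.822, -0.114, 0.373]
contact_force: [0.1, -0.5, -2.3]
grip_width: 0.0169
finger_force: 59.3
```

```bash
python3 - <<'E'
from h import *
T=err(); W=cam("wrist"); im=grab_frame("wrist"); cv2.imwrite("pics/i.png",im)
for r in spotter.spot_point("tube_mouth","wrist")[:2]: print(np.round(r["uv"],1),round(r["score"],2))
print("pred mouth",proj(W,MOUTH),"collar",proj(W,(T@[*O_T,1])[:3]))
E
```

```text
collar rel mouth, tube axes x(in),y,z mm [-52.1193   0.5892   0.1785] rot to ideal [-0.0004  0.     -0.0001] F tool [ 1.2871 -0.5395  1.8656] tq [ 0.1938  0.8901 -0.0566] w 0.016869613338217942
[256.4  42.2] 0.68
pred mouth [255.8618  46.545 ] collar [257.1054 161.9994]
```

View pics/i.png

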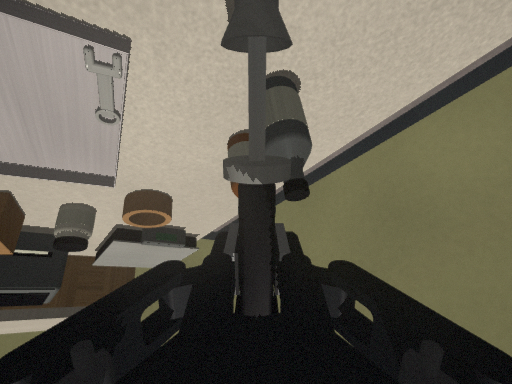

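The blade enters the mouth centrally at (256,45), with the collar at (257,165). I'll keep going, slowing near the stop.

drive_tool --pt "0.4 0 0 0 0 0 1" --pt "0.5 0 0 0 0 0 1" --pt "0.5 0 0 0 0 0 1" --pt "0.5 0 0 0 0 0 1" --pt "0.5 0 0 0 0 0 1" --pt "0.5 0 0 0 0 0 1" --pt "0.5 0 0 0 0 0 1" --pt "0.4 0 0 0 0 0 1" --pt "0 0 0 0 0 0 1" --pt "0 0 0 0 0 0 1"

```text
time_s: 19.95
ee_pos: [0.5139, 0.199, 0.3473]
tool_rot: [0.416, 0.822, -0.114, 0.373]
contact_force: [0.2, -0.3, -1.4]
grip_width: 0.0166
finger_force: 59.3
```

```bash
python3 -c "
from h import *
err()"
```

```text
collar rel mouth, tube axes x(in),y,z mm [-14.0486   0.5957   0.1606] rot to ideal [-0.0003 -0.0001 -0.    ] F tool [ 0.7225 -0.2508  1.2332] tq [0.1547 0.8967 0.0052] w 0.016608683682271853
```

drive_tool --pt "0.2 0 0 0 0 0 1" --pt "0.2 0 0 0 0 0 1" --pt "0.2 0 0 0 0 0 1" --pt "0.1 0 0 0 0 0 1" --pt "0.1 0 0 0 0 0 1" --pt "0.1 0 0 0 0 0 1" --pt "0.1 0 0 0 0 0 1" --pt "0 0 0 0 0 0 1" --pt "0 0 0 0 0 0 1" --pt "0 0 0 0 0 0 1"

```text
time_s: 20.95
ee_pos: [0.5101, 0.2049, 0.3403]
tool_rot: [0.416, 0.822, -0.114, 0.373]
contact_force: [-0.1, -0.4, -1.6]
grip_width: 0.0169
finger_force: 59.3
```

```bash
python3 -c "
from h import *
err()"
```

```text
collar rel mouth, tube axes x(in),y,z mm [-4.0474  0.6161  0.1279] rot to ideal [-0.0002 -0.0002 -0.0002] F tool [ 0.9152 -0.5258  1.2574] tq [0.1391 0.9256 0.0588] w 0.016904990920535788
```

drive_tool --pt "0.1 0 0 0 0 0 1" --pt "0.1 0 0 0 0 0 1" --pt "0.1 0 0 0 0 0 1" --pt "0.1 0 0 0 0 0 1" --pt "0 0 0 0 0 0 1" --pt "0 0 0 0 0 0 1" --pt "0 0 0 0 0 0 1" --pt "0 0 0 0 0 0 1" --pt "0 0 0 0 0 0 1" --pt "0 0 0 0 0 0 1"

```text
time_s: 21.95
ee_pos: [0.5087, 0.2071, 0.3376]
tool_rot: [0.416, 0.822, -0.114, 0.373]
contact_force: [1.1, -1.7, 3.0]
grip_width: 0.0171
finger_force: 59.5
```

```bash
python3 -c "
from h import *
err()"
```

```text
collar rel mouth, tube axes x(in),y,z mm [-0.3934  0.5949  0.2113] rot to ideal [-0.0004  0.0002 -0.0004] F tool [-3.564   0.1805 -0.6927] tq [ 0.1251  0.1054 -0.0157] w 0.01707899494077998
```

Contact is right where the collar should stop. Press gently to confirm, then hold.

drive_tool --pt "0.05 0 0 0 0 0 1" --pt "0.05 0 0 0 0 0 1" --pt "0 0 0 0 0 0 1" --pt "0 0 0 0 0 0 1" --pt "0 0 0 0 0 0 1" --pt "0 0 0 0 0 0 1" --pt "0 0 0 0 0 0 1" --pt "0 0 0 0 0 0 1" --pt "0 0 0 0 0 0 1" --pt "0 0 0 0 0 0 1"

```text
time_s: 22.95
ee_pos: [0.5087, 0.2073, 0.3374]
tool_rot: [0.416, 0.821, -0.114, 0.373]
contact_force: [1.4, -3.5, 7.0]
grip_width: 0.0169
finger_force: 59.8
```

```bash
python3 - <<'E'
from h import *
T=err(); W=cam("wrist"); im=grab_frame("wrist"); cv2.imwrite("pics/j.png",cv2.resize(im[90:230,180:340],(640,560),interpolation=3))
E
```

```text
collar rel mouth, tube axes x(in),y,z mm [-0.3474  0.6308  0.3095] rot to ideal [-0.0008  0.0015 -0.0011] F tool [-7.624  -0.2822 -2.3904] tq [ 0.2718 -0.6114 -0.0277] w 0.016934642936297456
```

View pics/j.png

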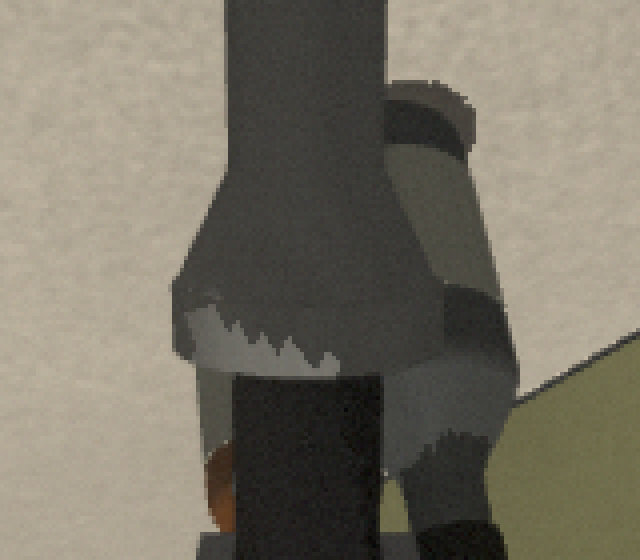

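The crop shows the collar flush on the flared rim (around crop row 300) with no gap. I'll hold a moment longer, then draw out along the axis.

drive_tool --pt "0 0 0 0 0 0 1" --pt "0 0 0 0 0 0 1" --pt "0 0 0 0 0 0 1" --pt "0 0 0 0 0 0 1" --pt "0 0 0 0 0 0 1" --pt "0 0 0 0 0 0 1" --pt "0 0 0 0 0 0 1" --pt "0 0 0 0 0 0 1" --pt "0 0 0 0 0 0 1" --pt "0 0 0 0 0 0 1"

```text
time_s: 24.0
ee_pos: [0.5087, 0.2073, 0.3374]
tool_rot: [0.416, 0.821, -0.114, 0.373]
contact_force: [1.5, -3.3, 7.1]
grip_width: 0.017
finger_force: 59.8
```

drive_tool --pt "-0.2 0 0 0 0 0 1" --pt "-0.5 0 0 0 0 0 1" --pt "-0.8 0 0 0 0 0 1" --pt "-1 0 0 0 0 0 1" --pt "-1 0 0 0 0 0 1" --pt "-1 0 0 0 0 0 1" --pt "-1 0 0 0 0 0 1" --pt "-1 0 0 0 0 0 1" --pt "-1 0 0 0 0 0 1" --pt "-1 0 0 0 0 0 1"

```text
time_s: 25.0
ee_pos: [0.5405, 0.1565, 0.3974]
tool_rot: [0.416, 0.822, -0.114, 0.372]
contact_force: [-0.4, 0.7, -1.4]
grip_width: 0.0171
finger_force: 59.4
```

drive_tool --pt "-1 0 0 0 0 0 1" --pt "-1 0 0 0 0 0 1" --pt "-1 0 0 0 0 0 1" --pt "-1 0 0 0 0 0 1" --pt "-1 0 0 0 0 0 1" --pt "-1.5 0 0 0 0 0 1" --pt "-1.5 0 0 0 0 0 1" --pt "-1.5 0 0 0 0 0 1" --pt "-1 0 0 0 0 0 1" --pt "0 0 0 0 0 0 1"

```text
time_s: 26.0
ee_pos: [0.5803, 0.0928, 0.4722]
tool_rot: [0.417, 0.821, -0.114, 0.373]
contact_force: [0.2, 0.0, -1.6]
grip_width: 0.0171
finger_force: 59.4
```

```bash
python3 - <<'E'
from h import *
T0=err()
# final: level, tool down, tip over the tray centre
S,D=cam("scene"),cam("side")
for n,C in(("scene",S),("side",D)):
    grab_frame(n); print("tray",[onz(C,r["uv"],0) for r in spotter.spot_point("drip_tray",n)[:1]])
M=down((-.034,.172)); T1=pose(np.array([.475,-.12,.21])-M@np.array([.1775,0,.162]),M); print(T1[:3,3])
L=np.real(logm(np.linalg.inv(T0)@T1))
for k in np.linspace(0,1,6):
    T=T0@expm(L*k); print(k,T[:3,3],"tip",(T@[.178,0,.162,1])[:3],"end",(T@[-.05,0,.162,1])[:3])
plan(T0,T1,20)
E
```

```text
collar rel mouth, tube axes x(in),y,z mm [-190.9903    0.365     0.3628] rot to ideal [-0.0004  0.0006 -0.0028] F tool [ 1.0459 -0.0695  1.1524] tq [ 0.2014  0.9067 -0.0146] w 0.017064522626939065
tray [array([ 0.4795, -0.1733,  0.    ])]
tray [array([ 0.4857, -0.1608,  0.    ])]
[ 0.5094 -0.2941  0.372 ]
0.0 [0.5803 0.0928 0.4722] tip [0.5976 0.119  0.2336] end [ 0.6829 -0.0177  0.3948]
0.2 [0.5822 0.0096 0.4719] tip [0.5817 0.0669 0.2381] end [ 0.6678 -0.0968  0.3714]
0.4 [ 0.5767 -0.0728  0.4606] tip [0.5617 0.016  0.2374] end [ 0.6439 -0.1705  0.3395]
0.6000000000000001 [ 0.563  -0.1521  0.4393] tip [ 0.5373 -0.0327  0.2319] end [ 0.6111 -0.2372  0.3007]
0.8 [ 0.5406 -0.2265  0.4092] tip [ 0.5084 -0.0781  0.2225] end [ 0.5693 -0.2951  0.2569]
1.0 [ 0.5094 -0.2941  0.372 ] tip [ 0.4749 -0.1195  0.21  ] end [ 0.5191 -0.3432  0.21  ]
20 x [-1.359 -1.206  1.022] [0.0154 0.0373 0.0206]
```

Out and clear. Moving to the reading pose.

drive_tool --pt "-1.36 -1.2 1 0.015 0.037 0.021 1" --pt "-1.36 -1.2 1 0.015 0.037 0.021 1" --pt "-1.36 -1.2 1 0.015 0.037 0.021 1" --pt "-1.36 -1.2 1 0.015 0.037 0.021 1" --pt "-1.36 -1.2 1 0.015 0.037 0.021 1" --pt "-1.36 -1.2 1 0.015 0.037 0.021 1" --pt "-1.36 -1.2 1 0.015 0.037 0.021 1" --pt "-1.36 -1.2 1 0.015 0.037 0.021 1" --pt "-1.36 -1.2 1 0.015 0.037 0.021 1" --pt "-1.36 -1.2 1 0.015 0.037 0.021 1"

```text
time_s: 27.2
ee_pos: [0.5703, -0.1105, 0.4512]
tool_rot: [0.539, 0.818, -0.057, 0.192]
contact_force: [0.6, 0.1, -2.4]
grip_width: 0.0167
finger_force: 59.3
```

drive_tool --pt "-1.36 -1.2 1 0.015 0.037 0.021 1" --pt "-1.36 -1.2 1 0.015 0.037 0.021 1" --pt "-1.36 -1.2 1 0.015 0.037 0.021 1" --pt "-1.36 -1.2 1 0.015 0.037 0.021 1" --pt "-1.36 -1.2 1 0.015 0.037 0.021 1" --pt "-1.36 -1.2 1 0.015 0.037 0.021 1" --pt "-1.36 -1.2 1 0.015 0.037 0.021 1" --pt "-1.36 -1.2 1 0.015 0.037 0.021 1" --pt "-1.36 -1.2 1 0.015 0.037 0.021 1" --pt "-1.36 -1.2 1 0.015 0.037 0.021 1"

```text
time_s: 28.2
ee_pos: [0.5098, -0.2912, 0.3735]
tool_rot: [0.635, 0.772, 0.003, 0.003]
contact_force: [0.6, -0.7, -0.4]
grip_width: 0.0169
finger_force: 59.3
```

```bash
python3 - <<'E'
from h import *
T0=cur(); M=down((-.034,.172)); T1=pose(np.array([.475,-.12,.21])-M@np.array([.1775,0,.162]),M)
print(T0,robot.get_obs()["joints"]); plan(T0,T1,2)
E
```

```text
[[-0.1924  0.9813  0.0079  0.5098]
 [ 0.9813  0.1924  0.0004 -0.2912]
 [-0.0012  0.0078 -1.      0.3735]
 [ 0.      0.      0.      1.    ]] [-0.0381  0.4076  0.5899  1.8369 -0.2755  0.9714  0.8632]
2 x [-0.139 -0.045  0.077] [ 0.0039  0.0006 -0.0008]
```

drive_tool --pt "0 0 0 0.008 0.001 0 1" --pt "0 0 0 0 0 0 1" --pt "0 0 0 0 0 0 1" --pt "0 0 0 0 0 0 1" --pt "0 0 0 0 0 0 1" --pt "0 0 0 0 0 0 1" --pt "0 0 0 0 0 0 1" --pt "0 0 0 0 0 0 1" --pt "0 0 0 0 0 0 1" --pt "0 0 0 0 0 0 1"

```text
time_s: 29.2
ee_pos: [0.5098, -0.2912, 0.3746]
tool_rot: [0.636, 0.772, -0.0, 0.001]
contact_force: [0.6, -0.3, -0.6]
grip_width: 0.0169
finger_force: 59.3
```

```bash
python3 - <<'E'
from h import *
T=cur(); print(T,robot.get_obs()["joint_velocities"]); rs=[]
for n in("scene","side"):
    C=cam(n); im=grab_frame(n); 
    for r in spotter.spot_point("stick_tip",n)[:1]: rs.append(ray(C,r["uv"])); print(n,r["uv"],r["score"],"pred",proj(C,(T@[.1775,0,.162,1])[:3]))
if len(rs)>1: print(tri(rs))
W=cam("wrist"); grab_frame("wrist")
for r in spotter.cut_out("dipstick","wrist")[:1]:
    v,u=np.nonzero(r["pixels"]); print("stick cols by row",[(int(k),int(u[v==k].min()),int(u[v==k].max())) for k in range(0,200,30) if (v==k).any()], "collar pred",proj(W,(T@[*O_T,1])[:3]))
E
```

```text
[[-0.192   0.9814  0.0019  0.5098]
 [ 0.9814  0.192  -0.0017 -0.2912]
 [-0.0021  0.0015 -1.      0.3746]
 [ 0.      0.      0.      1.    ]] [ 0.0016  0.0014  0.0014 -0.0002  0.0008 -0.0006  0.0003]
scene [254.4, 146.8] 0.86 pred [256.3927 150.4724]
side [244.9, 180.5] 0.64 pred [243.1279 181.107 ]
(array([ 0.4755, -0.1261,  0.2209]), [1.8, 1.8])
stick cols by row [(0, 248, 266), (30, 248, 266), (60, 248, 265), (90, 249, 265), (120, 249, 265), (150, 249, 264), (180, 229, 286)] collar pred [257.5839 161.8778]
```

Level, still, tip at (0.476,−0.12,0.21) over the tray. Handing in.

```bash
python3 -c "
from h import *
print(sign_off())"
```

```text
the job is handed in; nothing more can be done
None
```

The job is handed in. The dipstick was seated with its collar on the tube's mouth for about 2 s (at most about 8 N), then drawn right out. It is now held still and level, marked face up, with its tip over the drip tray about 21 cm above the counter.

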